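# Seat a forming block in its bolster and wedge it off its seat

### The job

Seat the aluminium forming block flat and square in the pocket of the steel bolster, with the tall mouth of its tunnel towards the bolster's bare apron, and let go of it. Then take the taper wedge by its lug, slide it thin end first along the apron into the tunnel until the whole block has just lifted, level, about 3 mm off its seat, and finish still gripping the wedge there, with the block riding on the wedge alone and still in its pocket. Leave the bar stub, the packing piece and the brush where they are.

Things in the scene. Friction and masses are not known exactly. Their poses are not given: they have to be found in the camera images.
- bolster: Dark steel fixture fixed to the bench, place and yaw vary. Plate 12 mm thick, x from -112 to +62, y from -54 to +54 mm; its top is one flat plane: the pocket floor and, at the -x end, the bare apron. Origin: on the bench, under the pocket's centre. x points roughly to world +y (within 20 degrees): the wedge goes in along +x.
- pocket (a point): Centre of the pocket floor, 12 mm above the bench. Pocket 88 (x) by 68 mm (y). Its walls are 13 mm thick and 14 mm high: upright for 8 mm, then a 45 degree lead-in of 5 mm. The side walls are whole; each end wall has a 44 mm gap in its middle, where the wedge goes in from the apron and may come out beyond.
- block: Loose aluminium forming block, 0.45 to 0.7 kg: body 84 (x) x 64 (y) x 30 mm, on it a ridge to grip, 70 (x) x 24 (y) mm, z = 30 to 60 mm, centred. Origin: centre of the underside. Starts upright on the bench on one side of the bolster, x within 45 degrees of world +y. Seated: origin at pocket, x along the bolster's x; play 2 mm each way.
- block_mouth (a point): Middle of the tall mouth of the tunnel under the block: x = -42, y = 0, z = 9 mm in the block's frame. The tunnel, 34 mm wide, runs along x right through, between two 15 mm feet; its ceiling slopes evenly from 18 mm above the underside at this -x end to 5.4 mm at the +x end (slope 0.15, like the wedge).
- wedge: Loose aluminium taper wedge, 0.15 to 0.27 kg, 150 mm long (x), 24 mm wide. Origin: centre of the flat underside; thin end at x = +75 mm. Height 9 mm at the thin end, growing 0.15 mm per mm to 31.5 mm at the thick end. Starts flat on the bench on the other side of the bolster from the block, x within 45 degrees of world +y.
- wedge_lug (a point): Top centre of the wedge's upright lug for gripping, at x = -58, y = 0, z = 52 mm in the wedge's frame. The lug is 34 (x) x 26 mm (y) and stands on the thick end, reaching down to the underside. The wedge below it and the bolster are greased (friction about 0.3); the lug is dry.
- wedge_tip (a point): Foot of the wedge's thin end, x = +75, z = 0 in its frame. Slid on the plate it enters freely until 60 mm past the tall mouth; there both slopes meet, the block is pressed on to the far end wall (up to 4 mm), then rises level 0.15 mm per mm of push (3 to 12 N). 3 mm of lift: tip about 80 mm past the mouth, some 40 mm past the pocket's centre.
- bar_stub: Bystander: upright steel round, 44 mm across, 85 mm high, beyond the bolster. Origin: centre of its underside.
- packing: Bystander: flat parallel steel packing piece, 90 x 30 x 16 mm, beyond the bolster. Origin: centre of its underside.
- brush: Bystander: hand brush lying at the far right of the bench. Origin: centre of its underside.
Not all that is in view belongs to the job. Several things look just like the bolster: the one meant starts farthest from the robot's base. What is shaped like the block but red is not meant.

How it is judged (in metres and radians):
On the way:
1. The block sits flat and square on the pocket floor, tall mouth to the apron, let go, with no wedge under it (horizontal distance between block and bolster below 0.006 m and angle between the x axis of block and the x axis of bolster, either way round below 0.07 rad and x of block_mouth in the frame of bolster below -0.03 m and angle between block's own z axis and vertical below 0.035 rad and contact force between block and the fingers below 0.2 N and contact force between block and the arm below 0.2 N and z of block in the frame of bolster between 0.0105 and 0.0132 m and contact force between block and bolster above 2 N and contact force between block and wedge below 0.1 N), for 0.3 s.
At the end, for the whole second after the job is handed in: Block in the pocket, tall mouth to the apron, within 6 mm and 4 degrees of centred and square, level within 2 degrees, 1.5 to 5.5 mm above the pocket floor, resting on the wedge (over 2 N) and untouched by the robot; the wedge rests on the bolster and the fingers still grip it (over 2 N) (horizontal distance between block and bolster below 0.006 m and angle between the x axis of block and the x axis of bolster, either way round below 0.07 rad and x of block_mouth in the frame of bolster below -0.03 m and angle between block's own z axis and vertical below 0.035 rad and contact force between block and the fingers below 0.2 N and contact force between block and the arm below 0.2 N and z of block in the frame of bolster between 0.0135 and 0.0175 m and contact force between block and wedge above 2 N and contact force between wedge and the fingers above 2 N and contact force between wedge and bolster above 1 N and linear speed of block below 0.01 m/s); the arm keeps its last pose, push and grip.
It fails at once if A bystander was moved by more than 25 mm (distance of any of bar_stub, packing, brush from where it was at the start of the episode above 0.025 m).
It also fails if it takes over 64 s, if anything falls off the work surface, if the arm or the gripper's body presses on something with over 40 N, if the wrist force passes 120 N, or if a joint passes its speed limit or range.

### The arm

A 6-joint arm with a two-finger parallel gripper is mounted at the origin on the work surface. World frame = base frame: x ahead of the robot, y to its left, z up, the work surface at z = 0. Lengths are in mm, angles in rad, forces in N, time in s.
With the tool pointing down it reaches from about 350 to 975 mm from the base axis. Payload 7.1 kg.
Tool frame: the origin (TCP) lies midway between the tips of the shut fingers; the grasp point (between the pads) lies pinch_z behind it (pinch_z is the distance from the TCP to the grasp point, in mm); z points along the fingers, y is the line along which they close (so a half turn about z gives the same grasp; the last joint's range is limited). The gripper opens to 88 mm and grips with 3 to 60 N. Pads are 20 mm wide; open, the fingers measure 115 mm over their backs; the gripper's body (75 mm by 178 mm) begins 61 mm behind the grasp point.
Start: joints at [-1.258, 0.423, 1.63, -0, 1.089, -0.019], TCP at [203.608, -590.888, 222.675] pointing down, gripper open.
Joint ranges: [-3, 3], [-0.9, 2.11], [0.09, 2.58], [-1.31, 4.45], [0.11, 2.69], [-2.54, 2.54]. Speed limits (rad/s): [2.39, 2.39, 3.01, 3.14, 3.14, 3.14].

### API

Orientations are given as a rotation vector (axis times angle).
In Python, from workcell import get_obs, get_image, close_job, pinch_z gives the robot as it stands.
- The arm moves only by the tool jog_arm, never from a script. Its argument "commands" is a list of rows, each a list of 3 entries, a list of its own where there are three numbers: the gripper command: -1 is shut, 1 is fully open, values between are in proportion, then the shift along the tool's x, y, z as a fraction of full scale, then the turn, a rotation vector about the tool's x, y, z as a fraction of full scale. In form: [[gripper, [tx, ty, tz], [rx, ry, rz]], ...]. A call has 1 to 10 rows; each row shifts and turns the commanded pose from where the row before left it, along the tool's axes as they then stand; what a row does not reach is not made up. Full scale, the value 1, is 0.1 m for a shift and 45 degrees for a turn. A row lasts 1/10 s, in which the tool goes at most 50 mm and 8.59 degrees, less where a joint would pass 70% of its speed; a pose out of reach is approached as far as the arm can. A call with a number of a shift or a turn outside -1 to 1 is refused whole. A call with a gripper value outside its range is refused whole. The fingers move at their own pace and stop on an object; the grip force is fixed at half the most. Time passes only in rows, so rows that do not move let the fingers close. It gives the time, the measured TCP pose, the force, the opening and the grip force at its end, in the units of the state.
- get_obs(): the state, without advancing time (a new reading comes with each control period).
- get_image(name): name is "side" or "top"; returns a dict with "image" (420x560x3 uint8, blue, green, red), "z_map" (420x560 float32, mm along the optical axis (not along the pixel's ray), 0 where there is no reading), "intrinsics" (3x3 intrinsics, pixels), "eye" and "orientation" of the camera in the world. Camera axes: x right, y down, z forward; pixel columns grow to the right and rows downward; lengths in mm; the calibration is good to about 2 mm. A picture is of the moment at which its call begins.
- close_job(): hands the job in; it is judged then, once.
The state is a dict: "t": time; "qpos": joint angles; "qvel": joint speeds; "joint_torque": joint torques, N m; "ee_pos": TCP position; "orientation": TCP orientation; "ft_force": force on the tool from outside, world axes, zero at the start; "moment": the same for the moment, N m; "width": finger opening in mm; "grasp_force": force on a finger pad.
Only numpy, scipy, OpenCV 4.12 (cv2) and the standard library are available. Lean on these libraries where they do the work, as an engineer would, in place of code of your own. Each camera call takes 0.05 s, during which the arm holds its last target. There are 200 camera calls.

## Working session

There is one attempt and no reset: what is moved stays moved. The work goes in short steps, Python scripts to look and compute and a tool call to move; the robot and the scene stay as the last step left them, time stands still between calls to the robot, and variables do not carry over. Pictures are saved under pics/ and viewed, at most 10 in all, crops included, and the job is handed in when it is done.

Besides the shell and the picture viewer there is one more tool, called after "Call:" as a command line: name --argument value ..., lists and objects as JSON in quotes. jog_arm: Moves the arm, as the interface text tells. Its arguments: {"type":"object","properties":{"commands":{"type":"array","items":{"type":"array"}}},"required":["commands"]}

```bash
ls; mkdir -p pics; python3 - <<'E'
from workcell import *
import cv2,numpy as np
o=get_obs();print(o, pinch_z)
for n in("top","side"):
    d=get_image(n);np.savez(f"{n}0.npz",**d);cv2.imwrite(f"pics/{n}0.png",d["image"]);print(n,d["intrinsics"],d["eye"],d["orientation"])
E
```

```text
pics
{'t': 0.0, 'qpos': array([-1.25801130e+00,  4.23813723e-01,  1.63072545e+00,  9.39549074e-06,
        1.08859264e+00, -1.90453794e-02]), 'qvel': array([ 7.85334008e-04, -1.46930135e-03, -7.12088736e-04,  1.92568823e-03,
       -1.38446877e-03, -5.66159504e-07]), 'joint_torque': array([-1.41926455e-03, -5.44631946e+01, -2.73665839e+01,  6.41400623e-02,
        2.28069664e-02, -1.35640639e-04]), 'ee_pos': array([ 203.43142355, -590.35642692,  221.90470498]), 'orientation': array([-3.09694934e+00, -5.18591414e-01,  3.40718327e-04]), 'ft_force': array([-0.09616788, -0.47662294,  0.31208409]), 'moment': array([ 0.03584071,  0.01032112, -0.01277497]), 'grasp_force': 0.0, 'width': 87.71597637608414} 18.700000000000003
top [[519.99148425   0.         277.15282215]
 [  0.         519.99148425 211.95511474]
 [  0.           0.           1.        ]] [ 387.48874077    8.68599012 1552.58626833] [-2.12219697  2.17470919 -0.1101397 ]
side [[515.44384349   0.         283.10131313]
 [  0.         515.44384349 206.02008963]
 [  0.           0.           1.        ]] [ 160.08179085  762.62460174 1020.37154154] [-0.6616048   2.70491306 -1.02526209]
```

View pics/top0.png

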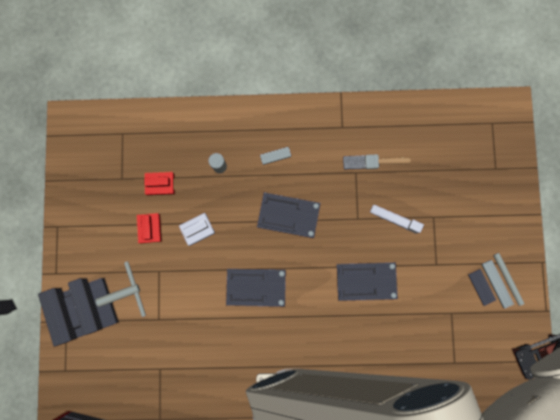

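View pics/side0.png

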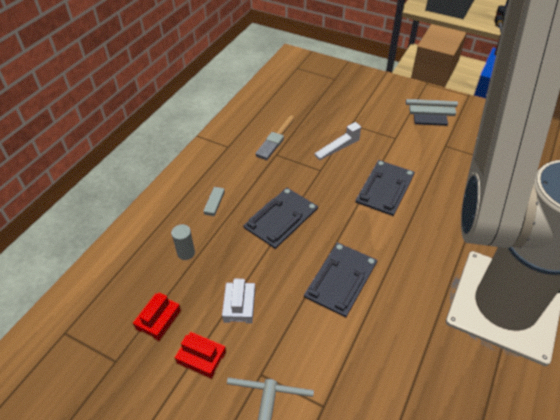

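The top view shows the target bolster at (289,215), with its apron to the right. The block is at (197,229) and the wedge at (397,218), with its lug at about (416,226). The side view shows the same three at (281,217), (239,300) and (340,142), all unobstructed.

```bash
cat > h.py <<'E'
import cv2,numpy as np
from scipy.spatial.transform import Rotation as R
def cloud(d):
    z=d["z_map"].astype(float);K=d["intrinsics"];v,u=np.mgrid[:z.shape[0],:z.shape[1]]
    p=np.stack([(u-K[0,2])/K[0,0]*z,(v-K[1,2])/K[1,1]*z,z],-1)
    return p@R.from_rotvec(d["orientation"]).as_matrix().T+d["eye"]
def cast(d,uv,h):
    uv=np.asarray(uv,float);K=d["intrinsics"]
    r=np.c_[(uv-K[:2,2])/K[0,0],np.ones(len(uv))]@R.from_rotvec(d["orientation"]).as_matrix().T
    return d["eye"]+r*((h-d["eye"][2])/r[:,2])[:,None]
def proj(d,p):
    q=(np.atleast_2d(p)-d["eye"])@R.from_rotvec(d["orientation"]).as_matrix();K=d["intrinsics"]
    return q[:,:2]/q[:,2:]*K[0,0]+K[:2,2]
def rect(p):
    (c,(w,h),a)=cv2.minAreaRect(p[:,:2].astype(np.float32))
    if w<h: w,h,a=h,w,a+90
    a=(a-90+90)%180-90   # yaw of long axis relative to +y
    return np.round(c,1),round(w,1),round(h,1),round(a,2)
E
python3 - <<'E'
from h import *
rois={"top":dict(bol=(250,185,330,245),blk=(172,208,222,250),wed=(362,198,432,238)),
"side":dict(bol=(235,180,325,250),blk=(215,270,265,330),wed=(308,118,368,165))}
for n in rois:
    d=np.load(n+"0.npz");P=cloud(d);im=d["image"];hsv=cv2.cvtColor(im,cv2.COLOR_BGR2HSV)
    tiles=[]
    for k,(a,b,c,e) in rois[n].items():
        p=P[b:e,a:c].reshape(-1,3);s=hsv[b:e,a:c]
        print(n,k,"z hist",np.histogram(p[:,2],bins=[-10,-4,-2,0,2,4,8,11,13,16,22,25,28,32,40,50,54,58,62,70])[0])
        t=im[b:e,a:c];tiles.append(cv2.resize(t,(260,int(260*t.shape[0]/t.shape[1])),interpolation=cv2.INTER_CUBIC)[:290])
        print("  hsv bench",np.median(s[:3].reshape(-1,3),0),"center",np.median(s[s.shape[0]//2-4:s.shape[0]//2+4,s.shape[1]//2-6:s.shape[1]//2+6].reshape(-1,3),0))
    H=max(t.shape[0] for t in tiles)
    cv2.imwrite(f"c_{n}.png",np.hstack([np.pad(t,((0,H-t.shape[0]),(0,0),(0,0))) for t in tiles]))
a=cv2.imread("c_top.png");b=cv2.imread("c_side.png");cv2.imwrite("pics/crops.png",np.vstack([a,b]))
E
```

```text
top bol z hist [334 435 606 572 442 491 447 374 453 305 124 117  74   7   0   0   0   0
   0]
  hsv bench [ 15. 120. 129.] center [115.  37.  84.]
top blk z hist [190 245 295 305 244 149  18   5   5  15  31  69 185 106  16  18  54  86
  53]
  hsv bench [ 15. 120. 138.] center [113.  20. 219.]
top wed z hist [310 363 469 494 353 291  66  42  53 107  58  31  19  12  54  41  22   1
   0]
  hsv bench [ 15. 120. 136.] center [112.  18. 221.]
side bol z hist [  69  443 1137 1383  730  312  392  637  547  212  142  210   65    0
    0    0    0    0    0]
  hsv bench [ 15. 146. 148.] center [113.5  30.   86. ]
side blk z hist [ 23 205 563 712 253  56  27  16  22  54  21  85 432 144  40  13  51 236
  38]
  hsv bench [ 15.  147.  148.5] center [111.5  14.  224. ]
side wed z hist [ 58 227 612 724 468 199  57  38  65 120  49  34  19  24  50  47  20   0
   0]
  hsv bench [ 15. 147. 145.] center [105.    9.5 217.5]
```

View pics/crops.png

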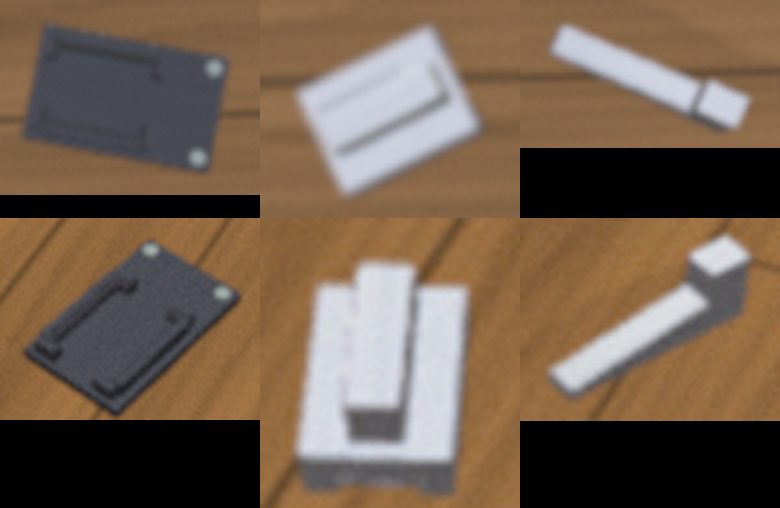

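The crops show both of the bolster's apron screws at the -y end. They also show the block's ridge and the wedge's lug and thin tip clearly. Next I'll fit lines to the contours in both views.

```bash
cat >> h.py <<'E'
from scipy.optimize import least_squares
def contour(m):
    m=cv2.morphologyEx(m.astype(np.uint8),cv2.MORPH_OPEN,np.ones((2,2),np.uint8))
    cs,_=cv2.findContours(cv2.resize(m*255,None,fx=4,fy=4,interpolation=cv2.INTER_LINEAR)//128,cv2.RETR_EXTERNAL,cv2.CHAIN_APPROX_NONE)
    c=max(cs,key=cv2.contourArea)[:,0].astype(float)
    return (c+.5)/4-.5
def fitrect(d,uv,lx,ly,zt,zb,cx=0.,box=None):
    """rect of lx by ly centred at (cx,0) in object frame; near-camera edges at zb, far at zt. -> x,y,yaw(deg, x axis from world +y),grow,rms"""
    Pt,Pb=cast(d,uv,zt)[:,:2],cast(d,uv,zb)[:,:2]
    (c,(w,h),a)=cv2.minAreaRect(Pt.astype(np.float32))
    if w<h:a+=90
    th=np.deg2rad(a); 
    if np.sin(th)<0: th+=np.pi
    def res(q):
        x,y,th,g=q;X=np.array([np.cos(th),np.sin(th)]);Y=np.array([-X[1],X[0]]);o=np.array([x,y])
        r=[]
        for n,L in((X,lx),(-X,lx),(Y,ly),(-Y,ly)):
            near=(d["eye"][:2]-o-n*L/2)@n>0
            r.append(((Pb if near else Pt)-o)@n-L/2-g)
        r=np.array(r);i=np.abs(r).argmin(0)
        return r[i,np.arange(r.shape[1])]
    s=least_squares(res,[*c,th,0],loss="soft_l1",f_scale=1.)
    x,y,th,g=s.x
    return np.round([x-cx*np.cos(th),y-cx*np.sin(th),np.rad2deg(th)-90,g,np.median(np.abs(res(s.x)))],2)
def sub(d,box,f):
    a,b,c,e=box;hsv=cv2.cvtColor(d["image"],cv2.COLOR_BGR2HSV);m=np.zeros(hsv.shape[:2],bool);m[b:e,a:c]=f(hsv[b:e,a:c].astype(int));return m
dark=lambda s:(s[...,1]<85)&((s[...,0]>60)|(s[...,1]<40))
bright=lambda s:(s[...,1]<60)&(s[...,2]>170)
ROI={"top":dict(bol=(250,185,330,245),blk=(172,208,222,250),wed=(362,198,432,238)),
"side":dict(bol=(235,180,325,250),blk=(215,270,265,330),wed=(308,118,368,165))}
E
python3 - <<'E'
from h import *
for n in ROI:
    d=np.load(n+"0.npz");P=cloud(d);r=ROI[n]
    m=sub(d,r["bol"],dark);print(n,"bol",m.sum(),fitrect(d,contour(m),174,108,12,0,cx=-25))
    m=sub(d,r["blk"],bright);print(n,"blk",m.sum(),fitrect(d,contour(m),84,64,30,30))
    z=P[...,2];t=m&(z>50);print("  ridge n,z,cent",t.sum(),np.median(z[t]),np.median(P[t],0).round(1),"body z",np.median(z[cv2.erode(m.astype(np.uint8),np.ones((3,3)))>0][lambda q:q<45] if 0 else z[m&(z<45)&(z>18)]))
    m=sub(d,r["wed"],bright);t=m&(z>42);print(n,"wed",m.sum(),"lug",t.sum(),np.median(z[t]),P[t].mean(0).round(1))
    c=contour(m)
    lug=fitrect
    # lug top separation: whole bright contour extremes
    (cc,wh,a)=cv2.minAreaRect(c.astype(np.float32));print("  rect px",cc,wh,a)
    bx=cv2.boxPoints((cc,wh,a));print("  corners@9",cast(d,bx,9)[:,:2].round(1).tolist(),"@52",cast(d,bx,52)[:,:2].round(1).tolist())
    a,b,c_,e=r["bol"];
    hs=cv2.cvtColor(d["image"],cv2.COLOR_BGR2HSV)
    for k in("bol",):
        mm=sub(d,r[k],dark);print("  bolster z centre",np.median(z[mm]), "bench z",np.median(z[b:b+6,a:c_]))
E
```

```text
top bol 2015 [571.2   26.25 -12.2   -2.02   0.65]
top blk 573 [ 5.2876e+02  2.7508e+02  2.5160e+01 -3.9000e-01  5.0000e-01]
  ridge n,z,cent 202 59.98150742259145 [531.7 276.   60. ] body z 30.21530888808843
top wed 421 lug 105 50.41347840107687 [ 521.4 -359.2   65. ]
  rect px (391.2868957519531, 216.8442840576172) (40.81194305419922, 8.746438980102539) 23.629377365112305
  corners@9 [[568.8, -241.3], [592.6, -252.8], [540.7, -361.1], [517.1, -349.4]] @52 [[563.7, -234.3], [586.9, -245.5], [536.5, -350.8], [513.5, -339.5]]
  bolster z centre 13.216328749658487 bench z -0.10241692516251533
side bol 2202 [573.04  27.33 -12.59  -3.12   0.73]
side blk 918 [544.06 271.92  27.27 -10.54   2.41]
  ridge n,z,cent 283 60.125254414767596 [531.1 277.2  60.1] body z 30.285184751895088
side wed 331 lug 57 53.12853936712827 [ 516.3 -344.1   69.8]
  rect px (333.5162353515625, 146.0252685546875) (7.856006145477295, 38.25859832763672) 57.2647705078125
  corners@9 [[592.6, -254.2], [545.7, -381.1], [522.9, -359.2], [570.0, -234.6]] @52 [[574.2, -210.9], [529.3, -332.5], [507.5, -311.5], [552.6, -192.2]]
  bolster z centre 13.343724286594124 bench z 0.47679494813655765
```

```bash
python3 - <<'E'
from h import *
def frame(p):
    th=np.deg2rad(p[2]+90);return np.array([[np.cos(th),-np.sin(th)],[np.sin(th),np.cos(th)]])
def W(p,x,y,z): return np.r_[np.array(p[:2])+frame(p)@[x,y],z]
est=dict(bol=(572.1,26.8,-12.4),blk=(530,275.5,25.3))
tiles=[]
for n in ROI:
    d=np.load(n+"0.npz");P=cloud(d);r=ROI[n];z=cv2.medianBlur(P[...,2].astype(np.float32),3)
    hs=cv2.cvtColor(d["image"],cv2.COLOR_BGR2HSV)
    m=sub(d,r["blk"],bright)
    t=m&(z>46);print(n,"ridge",fitrect(d,contour(t),70,24,60,60))
    uv=contour(m);zz=cv2.dilate(z,np.ones((5,5)))[uv[:,1].round().astype(int),uv[:,0].round().astype(int)]
    print("  body",fitrect(d,uv[zz<40],84,64,30,30))
    m=sub(d,r["wed"],bright).astype(np.uint8)
    k,lab,st,ce=cv2.connectedComponentsWithStats(m,connectivity=4)
    print("  comps",st[1:,4],ce[1:].round(1).tolist(), [round(float(np.median(z[lab==i])),1) for i in range(1,k)])
    if (st[1:,4]>40).sum()==2: L=lab==[i for i in range(1,k) if st[i,4]>40 and st[i,4]<200][0]
    else: L=(m>0)&(z>40)
    print("  lug centroid@52",cast(d,[np.argwhere(L).mean(0)[::-1]],52).round(1), L.sum(), fitrect(d,contour(L),34,26,52,52))
    S=(m>0)&(z<32)&~L
    # slab: iterate height by position along the axis from tip
    uv=np.argwhere(S)[:,::-1].astype(float);p=cast(d,uv,17)
    for _ in range(4):
        c=p[:,:2].mean(0);v=np.linalg.svd(p[:,:2]-c,full_matrices=False)[2][0];v*=np.sign(v[1])
        s=(p[:,:2]-c)@v;tip=np.percentile(s,99.5);h=9+.15*(tip-s)
        K=d["intrinsics"]; p=np.array([cast(d,[u],hh)[0] for u,hh in zip(uv,h)])
    print("  slab axis yaw",np.rad2deg(np.arctan2(-v[0],v[1])).round(2),"tip",(c+v*tip).round(1),"len",(tip-s.min()).round(1),"c",c.round(1))
    for k in("bol","blk"):
        a,b,c_,e=r[k];im=cv2.resize(d["image"][b:e,a:c_],None,fx=5,fy=5,interpolation=cv2.INTER_CUBIC)
        rr=[(-112,62,-54,54,12),(-57,57,-47,47,26),(-44,44,-34,34,12)] if k=="bol" else [(-42,42,-32,32,30),(-35,35,-12,12,60)]
        for (x0,x1,y0,y1,zz) in rr:
            q=proj(d,[W(est[k],x,y,zz) for x,y in((x0,y0),(x1,y0),(x1,y1),(x0,y1))])
            cv2.polylines(im,[(((q-[a,b])+.5)*5).round().astype(int)],True,(0,255,255),1)
        tiles.append(im)
H=[max(t.shape[0] for t in tiles[i:i+2]) for i in(0,2)]
rows=[np.hstack([np.pad(t,((0,H[i]-t.shape[0]),(0,0),(0,0))) for t in tiles[2*i:2*i+2]]) for i in(0,1)]
w=max(x.shape[1] for x in rows);I=np.vstack([np.pad(x,((0,0),(0,w-x.shape[1]),(0,0))) for x in rows]);print(I.shape);cv2.imwrite("pics/ov.png",I[:600,:800])
E
```

```text
top ridge [ 5.2974e+02  2.7349e+02  2.6270e+01 -4.3000e-01  5.0000e-01]
  body [ 5.2865e+02  2.7531e+02  2.5250e+01 -3.7000e-01  4.8000e-01]
  comps [317 104] [[390.2, 215.9], [416.1, 225.7]] [17.7, 50.1]
  lug centroid@52 [[ 522.6 -362.4   52. ]] 104 [ 5.1959e+02 -3.6528e+02 -2.7110e+01 -4.8000e-01  4.7000e-01]
  slab axis yaw -27.16 tip [ 582.9 -245.6] len 114.3 c [ 556.8 -296.4]
side ridge [ 5.2856e+02  2.7671e+02  2.5790e+01 -1.0800e+00  3.7000e-01]
  body [5.3014e+02 2.7602e+02 2.5680e+01 1.9000e-01 5.3000e-01]
  comps [ 70 261] [[353.5, 126.1], [332.4, 145.2]] [52.1, 16.7]
  lug centroid@52 [[ 524.7 -366.4   52. ]] 70 [ 5.2009e+02 -3.6369e+02 -2.9490e+01 -3.0000e-01  7.5000e-01]
  slab axis yaw -26.94 tip [ 584.7 -249. ] len 115.1 c [ 559.2 -299.1]
(650, 700, 3)
```

View pics/ov.png

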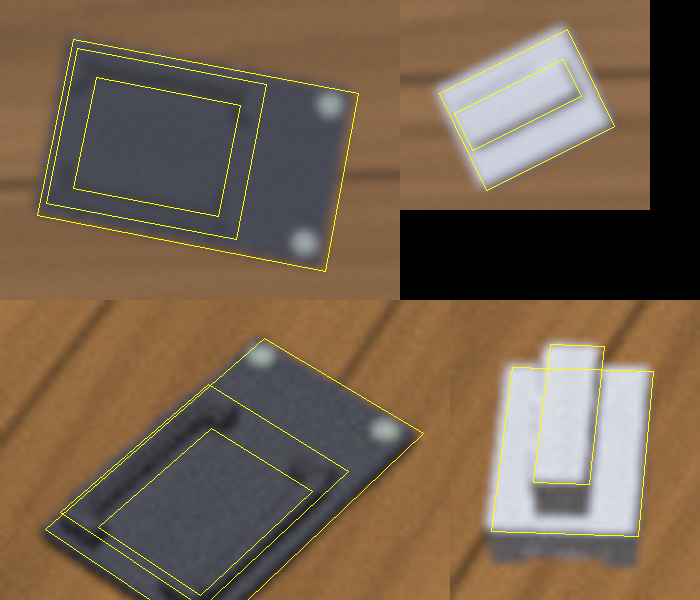

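The overlay matches the bolster and block outlines to about a pixel in both views. I'm using these poses:
- **Bolster:** (572, 27), -12.3°
- **Block:** (529.4, 275.6), 25.4°
- **Wedge lug:** (523.5, -365), yaw -27°

Now I'll work out the move to above the block.

```bash
cat > go.py <<'E'
import sys,numpy as np
from scipy.spatial.transform import Rotation as R
from workcell import get_obs
o=get_obs();M=R.from_rotvec(o["orientation"]).as_matrix()
# args: x y z yaw(tool x angle deg) N ; several targets chained
p=o["ee_pos"].copy();th=np.arctan2(M[1,0],M[0,0])
print("t",round(o["t"],2),"at",p.round(1),"yaw",np.rad2deg(th).round(2),"tilt",np.rad2deg(np.arccos(-M[2,2])).round(2),"F",o["ft_force"].round(1),"w",round(o["width"],1),"g",round(o["grasp_force"],1))
a=list(map(float,sys.argv[1:]))
for i in range(0,len(a),5):
    x,y,z,yaw,N=a[i:i+5];N=int(N);dth=(np.deg2rad(yaw)-th+np.pi)%(2*np.pi)-np.pi
    A=sum(np.array([[np.cos(t),np.sin(t)],[np.sin(t),-np.cos(t)]]) for t in th+dth*np.arange(N)/N)
    d=np.linalg.solve(A,[x-p[0],y-p[1]]) 
    print(N,"rows shift",np.round([d[0]/100,d[1]/100,-(z-p[2])/N/100],4),"turn",round(-np.rad2deg(dth)/N/45,4))
    p=np.array([x,y,z]);th=np.deg2rad(yaw)
E
python3 go.py 529.4 275.6 150 115.4 25
```

```text
t 0.1 at [ 203.5 -590.4  222. ] yaw 19.01 tilt 0.08 F [-0.3  0.3 -0.1] w 87.8 g 0.0
25 rows shift [ 0.4165 -0.0299  0.0288] turn -0.0857
```

Call:
jog_arm --commands '[[1,[0.416,-0.03,0.02],[0,0,-0.0857]],[1,[0.416,-0.03,0.02],[0,0,-0.0857]],[1,[0.416,-0.03,0.02],[0,0,-0.0857]],[1,[0.416,-0.03,0.02],[0,0,-0.0857]],[1,[0.416,-0.03,0.02],[0,0,-0.0857]],[1,[0.416,-0.03,0.02],[0,0,-0.0857]],[1,[0.416,-0.03,0.02],[0,0,-0.0857]],[1,[0.416,-0.03,0.02],[0,0,-0.0857]],[1,[0.416,-0.03,0.02],[0,0,-0.0857]],[1,[0.416,-0.03,0.02],[0,0,-0.0857]]]'

```text
t: 1.1
ee_pos: [515.8, -323.6, 202.2]
orientation: [-2.751, -1.517, 0.0]
ft_force: [0.5, -0.7, -0.1]
width: 88.1
grasp_force: 0.0
```

Call:
jog_arm --commands '[[1,[0.416,-0.03,0.02],[0,0,-0.0857]],[1,[0.416,-0.03,0.02],[0,0,-0.0857]],[1,[0.416,-0.03,0.02],[0,0,-0.0857]],[1,[0.416,-0.03,0.02],[0,0,-0.0857]],[1,[0.416,-0.03,0.02],[0,0,-0.0857]],[1,[0.416,-0.03,0.02],[0,0,-0.0857]],[1,[0.416,-0.03,0.02],[0,0,-0.0857]],[1,[0.416,-0.03,0.02],[0,0,-0.0857]],[1,[0.416,-0.03,0.02],[0,0,-0.0857]],[1,[0.416,-0.03,0.02],[0,0,-0.0857]]]'

```text
t: 2.1
ee_pos: [592.4, 78.5, 182.3]
orientation: [-2.096, -2.34, 0.0]
ft_force: [-0.8, -0.2, 0.7]
width: 87.7
grasp_force: 0.0
```

```bash
python3 go.py 529.4 275.6 110 115.4 7 529.4 275.6 36 115.4 6
```

```text
t 2.1 at [592.4  78.5 182.3] yaw 96.3 tilt 0.02 F [-0.8 -0.2  0.7] w 87.7 g 0.0
7 rows shift [ 0.2965 -0.0168  0.1033] turn -0.0606
6 rows shift [0.     0.     0.1233] turn -0.0
```

Call:
jog_arm --commands '[[1,[0.297,-0.017,0.1],[0,0,-0.0606]],[1,[0.297,-0.017,0.1],[0,0,-0.0606]],[1,[0.297,-0.017,0.1],[0,0,-0.0606]],[1,[0.297,-0.017,0.1],[0,0,-0.0606]],[1,[0.297,-0.017,0.1],[0,0,-0.0606]],[1,[0.297,-0.017,0.1],[0,0,-0.0606]],[1,[0.297,-0.017,0.1],[0,0,-0.0606]],[1,[0,0,0],[0,0,0]],[1,[0,0,0],[0,0,0]]]'

```text
t: 3.0
ee_pos: [529.5, 274.5, 112.3]
orientation: [-1.681, -2.653, 0.002]
ft_force: [0.1, -0.4, 0.3]
width: 88.0
grasp_force: 0.0
```

```bash
python3 go.py 529.4 275.6 36 115.4 6
```

```text
t 3.0 at [529.5 274.5 112.3] yaw 115.28 tilt 0.06 F [ 0.1 -0.4  0.3] w 88.0 g 0.0
6 rows shift [0.0017 0.0006 0.1271] turn -0.0004
```

Call:
jog_arm --commands '[[1,[0.005,0,0.2],[0,0,0]],[1,[0.005,0,0.2],[0,0,0]],[1,[0,0,0.2],[0,0,0]],[1,[0,0,0.1],[0,0,0]],[1,[0,0,0.06],[0,0,0]],[-1,[0,0,0],[0,0,0]],[-1,[0,0,0],[0,0,0]],[-1,[0,0,0],[0,0,0]],[-1,[0,0,0],[0,0,0]],[-1,[0,0,0],[0,0,0]]]'

```text
t: 4.0
ee_pos: [529.8, 275.5, 37.2]
orientation: [1.682, 2.653, 0.001]
ft_force: [-0.3, -0.5, 0.8]
width: 51.4
grasp_force: 0.0
```

Call:
jog_arm --commands '[[-1,[0,0,0],[0,0,0]],[-1,[0,0,0],[0,0,0]],[-1,[0,0,0],[0,0,0]]]'

```text
t: 4.3
ee_pos: [529.7, 275.4, 36.8]
orientation: [1.682, 2.653, 0.0]
ft_force: [1.9, 0.2, -0.1]
width: 27.4
grasp_force: 0.4
```

Call:
jog_arm --commands '[[-1,[0,0,0],[0,0,0]],[-1,[0,0,0],[0,0,0]],[-1,[0,0,0],[0,0,0]],[-1,[0,0,-0.03],[0,0,0]],[-1,[0,0,-0.1],[0,0,0]],[-1,[0,0,-0.2],[0,0,0]],[-1,[0,0,-0.2],[0,0,0]],[-1,[0,0,-0.1],[0,0,0]],[-1,[0,0,0],[0,0,0]],[-1,[0,0,0],[0,0,0]]]'

```text
t: 5.3
ee_pos: [529.1, 275.1, 99.4]
orientation: [-1.682, -2.653, 0.001]
ft_force: [-0.5, -0.0, -5.2]
width: 24.0
grasp_force: 30.0
```

```bash
python3 go.py; python3 - <<'E'
from h import *
from workcell import *
o=get_obs();e=o["ee_pos"]
for n in("top","side"):
    d=get_image(n);np.savez(f"{n}1.npz",**d);cv2.imwrite(f"{n}1.png",d["image"])
    P=cloud(d);u,v=proj(d,[[e[0],e[1],60]])[0];print(n,u,v)
    b=[int(u-45),int(v-45),int(u+45),int(v+45)];t=d["image"][max(b[1],0):b[3],max(b[0],0):b[2]]
    cv2.imwrite(f"c_{n}.png",cv2.resize(t,(400,400)))
cv2.imwrite("pics/held.png",np.hstack([cv2.imread("c_top.png"),cv2.imread("c_side.png")]))
E
```

```text
t 5.3 at [529.1 275.1  99.4] yaw 115.23 tilt 0.04 F [-0.5 -0.  -5.2] w 24.0 g 30.0
top 195.12950727212603 228.73623523597507
side 238.7720618152854 292.05893976409664
```

View pics/held.png

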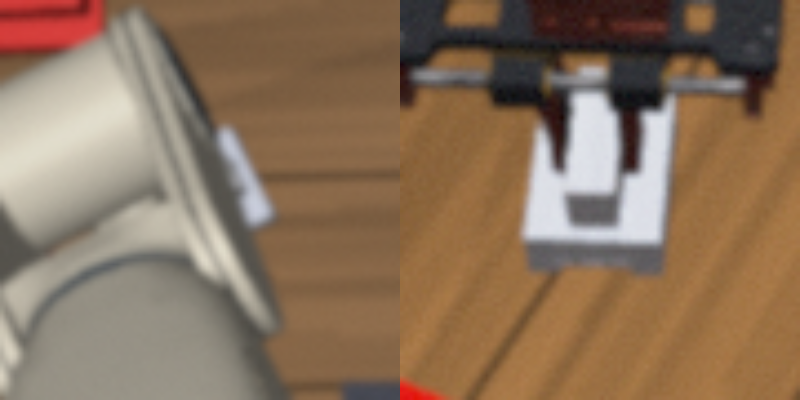

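The side view shows the block held square by its ridge with the fingers on both flanks. The top view is covered by the arm. I'll carry the block over the pocket.

```bash
python3 go.py 572.1 26.8 80 77.6 10;  python3 - <<'E'
from h import *
d=np.load("side1.npz");q=cast(d,[[221.1,301.2],[252.4,301.7]],92.5)[:,:2];print(q)
th=np.deg2rad(115.23);X=np.array([np.cos(th),np.sin(th)]);Y=np.array([-X[1],X[0]])
print([((p-[529.1,275.1])@X,(p-[529.1,275.1])@Y) for p in q])
E
```

```text
t 5.4 at [528.7 274.9  98.7] yaw 115.23 tilt 0.11 F [ 0.2  0.2 -4.3] w 23.9 g 30.0
10 rows shift [-0.2563  0.0073  0.0187] turn 0.0836
[[537.74123331 327.34311084]
 [479.63432164 298.53088726]]
[(np.float64(43.575974944982754), np.float64(-30.085676833677677)), (np.float64(42.28056790100334), np.float64(34.759364079459154))]
```

Call:
jog_arm --commands '[[-1,[-0.256,0.007,0],[0,0,0.0836]],[-1,[-0.256,0.007,0],[0,0,0.0836]],[-1,[-0.256,0.007,0],[0,0,0.0836]],[-1,[-0.256,0.007,0],[0,0,0.0836]],[-1,[-0.256,0.007,0],[0,0,0.0836]],[-1,[-0.256,0.007,0],[0,0,0.0836]],[-1,[-0.256,0.007,0],[0,0,0.0836]],[-1,[-0.256,0.007,0],[0,0,0.0836]],[-1,[-0.256,0.007,0],[0,0,0.0836]],[-1,[-0.256,0.007,0],[0,0,0.0836]]]'

```text
t: 6.4
ee_pos: [572.1, 26.4, 98.7]
orientation: [-2.45, -1.965, 0.002]
ft_force: [-0.2, -1.1, -4.2]
width: 23.6
grasp_force: 30.0
```

Call:
jog_arm --commands '[[-1,[0,0,0.1],[0,0,0]],[-1,[0,0,0.1],[0,0,0]],[-1,[0,0,0],[0,0,0]],[-1,[0,0,0],[0,0,0]]]'

```text
t: 6.8
ee_pos: [572.2, 28.3, 78.8]
orientation: [-2.446, -1.97, 0.002]
ft_force: [0.2, -0.9, -4.0]
width: 24.1
grasp_force: 30.0
```

```bash
python3 go.py 572.1 26.8 60 77.6 4;  cat > see.py <<'E'
import sys
from h import *
from workcell import *
o=get_obs();e=o["ee_pos"];M=R.from_rotvec(o["orientation"]).as_matrix();th=np.arctan2(M[1,0],M[0,0])
tag=sys.argv[1]
d=get_image("side");np.savez(f"side{tag}.npz",**d)
c=(220,165);im=cv2.resize(d["image"][c[1]:c[1]+100,c[0]:c[0]+130],None,fx=6,fy=6,interpolation=cv2.INTER_CUBIC)
def dr(o2,th,x0,x1,y0,y1,z,col):
    f=np.array([[np.cos(th),-np.sin(th)],[np.sin(th),np.cos(th)]])
    q=proj(d,[np.r_[np.array(o2)+f@[x,y],z] for x,y in((x0,y0),(x1,y0),(x1,y1),(x0,y1))])
    cv2.polylines(im,[((q-c+.5)*6).round().astype(int)],True,col,1)
zb=e[2]-36.8
dr(e[:2],th,-42,42,-32,32,zb+30,(0,255,0));dr(e[:2],th,-42,42,-32,32,zb,(0,255,0))
tb=np.deg2rad(90-12.4);B=(572.1,26.8)
dr(B,tb,-112,62,-54,54,12,(0,255,255));dr(B,tb,-57,57,-47,47,26,(0,255,255))
cv2.imwrite(f"pics/s{tag}.png",im)
E
python3 see.py 2
```

```text
t 6.8 at [572.2  28.3  78.8] yaw 77.69 tilt 0.09 F [ 0.2 -0.9 -4. ] w 24.1 g 30.0
4 rows shift [-0.0037  0.0006  0.047 ] turn 0.0005
```

View pics/s2.png

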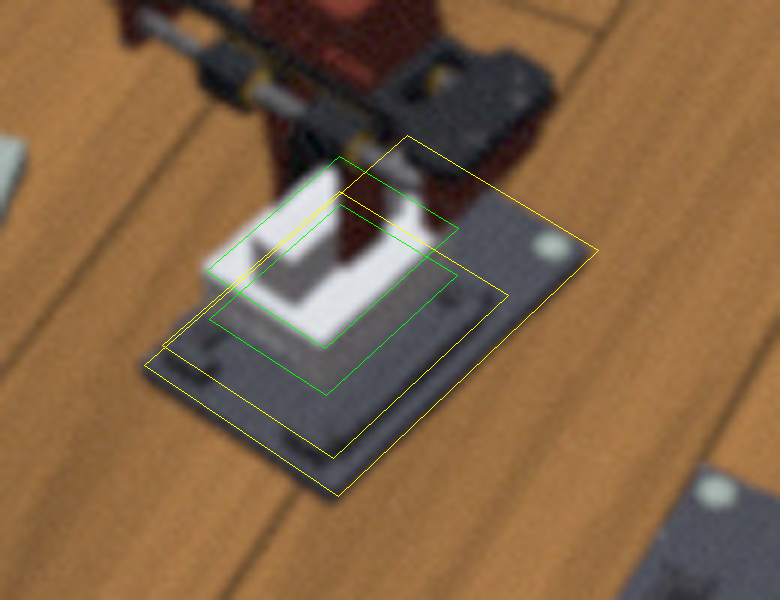

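The side view shows the held block (near top corner at about (322,343)) over the pocket. It is within about 1.5 mm of prediction, inside the lead-in's capture range. I'll lower it slowly and watch the force.

Call:
jog_arm --commands '[[-1,[0,0,0.06],[0,0,0]],[-1,[0,0,0.06],[0,0,0]],[-1,[0,0,0.04],[0,0,0]],[-1,[0,0,0.03],[0,0,0]],[-1,[0,0,0.02],[0,0,0]],[-1,[0,0,0],[0,0,0]]]'

```text
t: 7.45
ee_pos: [572.5, 27.4, 58.4]
orientation: [-2.448, -1.968, 0.001]
ft_force: [-0.9, -0.7, -4.1]
width: 23.7
grasp_force: 30.0
```

Call:
jog_arm --commands '[[-1,[0,0,0.015],[0,0,0]],[-1,[0,0,0.015],[0,0,0]],[-1,[0,0,0.015],[0,0,0]],[-1,[0,0,0],[0,0,0]]]'

```text
t: 7.85
ee_pos: [572.5, 27.4, 54.0]
orientation: [-2.448, -1.969, 0.0]
ft_force: [0.4, -0.0, -4.5]
width: 23.7
grasp_force: 30.0
```

Call:
jog_arm --commands '[[-1,[0,0,0.015],[0,0,0]],[-1,[0,0,0.015],[0,0,0]],[-1,[0,0,0.01],[0,0,0]],[-1,[0,0,0.01],[0,0,0]],[-1,[0,0,0],[0,0,0]]]'

```text
t: 8.35
ee_pos: [572.5, 27.4, 49.0]
orientation: [-2.448, -1.969, 0.0]
ft_force: [0.4, 0.3, -4.7]
width: 24.1
grasp_force: 30.0
```

Call:
jog_arm --commands '[[-1,[0,0,0.007],[0,0,0]],[-1,[0,0,0.005],[0,0,0]],[-1,[0,0,0],[0,0,0]]]'

```text
t: 8.65
ee_pos: [572.7, 27.4, 48.8]
orientation: [2.448, 1.969, 0.0]
ft_force: [-3.1, 0.1, 4.9]
width: 24.0
grasp_force: 30.0
```

Contact at the expected height: the vertical force went from -4.7 to +4.9 N. I'll release, opening only partway at first.

Call:
jog_arm --commands '[[0.0,[0,0,0],[0,0,0]],[0.0,[0,0,0],[0,0,0]],[0.0,[0,0,0],[0,0,0]],[0.0,[0,0,-0.1],[0,0,0]],[0.0,[0,0,-0.3],[0,0,0]],[0.0,[0,0,-0.4],[0,0,0]],[1,[0,0,-0.4],[0,0,0]],[1,[0,0,0],[0,0,0]]]'

```text
t: 9.45
ee_pos: [576.3, 27.5, 174.1]
orientation: [2.443, 1.965, 0.013]
ft_force: [0.1, 0.7, -0.0]
width: 56.6
grasp_force: 0.0
```

```bash
python3 go.py 523.5 -365 200 63 12 523.5 -365 80 63 6
```

```text
t 9.45 at [576.3  27.5 174.1] yaw 77.61 tilt 0.59 F [ 0.1  0.7 -0. ] w 56.6 g 0.0
12 rows shift [-0.3244  0.0655 -0.0216] turn 0.0271
6 rows shift [0.  0.  0.2] turn -0.0
```

Call:
jog_arm --commands '[[1,[-0.35,0.07,0],[0,0,0.029]],[1,[-0.35,0.07,0],[0,0,0.029]],[1,[-0.35,0.07,0],[0,0,0.029]],[1,[-0.35,0.07,0],[0,0,0.029]],[1,[-0.35,0.07,0],[0,0,0.029]],[1,[-0.35,0.07,0],[0,0,0.029]],[1,[-0.35,0.07,0],[0,0,0.029]],[1,[-0.35,0.07,0],[0,0,0.029]],[1,[-0.35,0.07,0],[0,0,0.029]],[1,[-0.35,0.07,0],[0,0,0.029]]]'

```text
t: 10.45
ee_pos: [528.9, -327.5, 167.8]
orientation: [-2.657, -1.676, 0.0]
ft_force: [-0.0, -0.8, 0.1]
width: 87.8
grasp_force: 0.0
```

```bash
python3 go.py 523.5 -365 120 63 5; python3 - <<'E'
from h import *
from workcell import *
for n in("top","side"):
    d=get_image(n);np.savez(f"{n}3.npz",**d);P=cloud(d);z=cv2.medianBlur(P[...,2].astype(np.float32),3)
    r=ROI[n]["bol"];r=(r[0]-5,r[1]-10,r[2]+5,r[3]+5)
    m=sub(d,r,bright);k,lab,st,ce=cv2.connectedComponentsWithStats(m.astype(np.uint8));i=1+st[1:,4].argmax();m=lab==i
    t=m&(z>57);b=m&(z<54)&(z>30)
    uv=contour(m);zz=cv2.dilate(z,np.ones((5,5)))[uv[:,1].round().astype(int),uv[:,0].round().astype(int)]
    print(n,m.sum(),"body",fitrect(d,uv[zz<52],84,64,42,42),"ridge",fitrect(d,contour(t),70,24,72,72),"z",np.median(z[t]),np.median(z[b]))
    p=P[b];A=np.c_[p[:,:2]-p[:,:2].mean(0),np.ones(len(p))];s=np.linalg.lstsq(A,p[:,2],rcond=None)[0];print("  plane tilt",s)
    a,bb,c,e=r;cv2.imwrite(f"c_{n}.png",cv2.resize(d["image"][bb:e,a:c],(400,400*(e-bb)//(c-a)))[:300])
A=cv2.imread("c_top.png");B=cv2.imread("c_side.png");H=max(len(A),len(B));cv2.imwrite("pics/seat.png",np.hstack([np.pad(x,((0,H-len(x)),(0,0),(0,0))) for x in(A,B)]))
E
```

```text
t 10.45 at [ 528.9 -327.5  167.8] yaw 64.5 tilt 0.01 F [-0.  -0.8  0.1] w 87.8 g 0.0
5 rows shift [-0.0722  0.0233  0.0956] turn 0.0067
top 574 body [570.67  26.06 -12.23  -1.11   0.61] ridge [ 5.7114e+02  2.5330e+01 -1.2120e+01  4.0000e-02  6.6000e-01] z 71.355255 42.055195
  plane tilt [-1.32129585e+00 -4.03712837e-02  4.66506786e+01]
side 498 body [571.34  28.15 -12.09  -0.64   0.9 ] ridge [ 5.6992e+02  2.9430e+01 -1.2640e+01 -1.5400e+00  4.8000e-01] z 72.12916 42.395954
  plane tilt [-0.69687983  0.76592605 45.90834128]
```

View pics/seat.png

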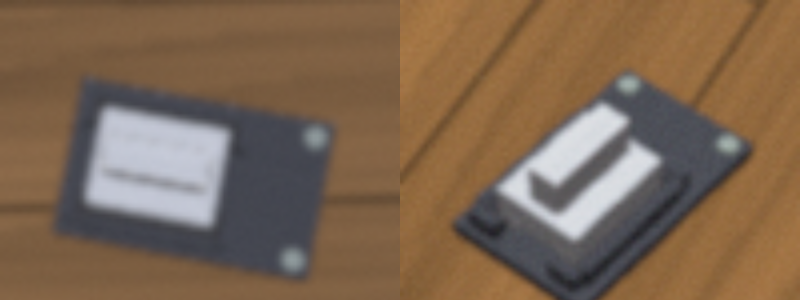

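The block is seated: its top is at 42 mm, it is centred at about (571, 27) and yaw is -12.2°, with the white body inside the dark pocket walls in both views. Next is the wedge.

Call:
jog_arm --commands '[[1,[-0.072,0.023,0.096],[0,0,0.0067]],[1,[-0.072,0.023,0.096],[0,0,0.0067]],[1,[-0.072,0.023,0.096],[0,0,0.0067]],[1,[-0.072,0.023,0.096],[0,0,0.0067]],[1,[-0.072,0.023,0.096],[0,0,0.0067]],[1,[0,0,0],[0,0,0]],[1,[0,0,0],[0,0,0]]]'

```text
t: 11.25
ee_pos: [523.9, -363.5, 119.5]
orientation: [-2.677, -1.642, 0.0]
ft_force: [-0.1, 0.1, 0.3]
width: 87.8
grasp_force: 0.0
```

```bash
python3 go.py 523.5 -365 20 63 5
```

```text
t 11.25 at [ 523.9 -363.5  119.5] yaw 63.04 tilt 0.05 F [-0.1  0.1  0.3] w 87.8 g 0.0
5 rows shift [-0.0031  0.0007  0.199 ] turn 0.0002
```

Call:
jog_arm --commands '[[1,[-0.015,0.003,0.3],[0,0,0]],[1,[0,0,0.3],[0,0,0]],[1,[0,0,0.25],[0,0,0]],[1,[0,0,0.15],[0,0,0]],[-1,[0,0,0],[0,0,0]],[-1,[0,0,0],[0,0,0]],[-1,[0,0,0],[0,0,0]],[-1,[0,0,0],[0,0,0]],[-1,[0,0,0],[0,0,0]],[-1,[0,0,0],[0,0,0]]]'

```text
t: 12.25
ee_pos: [523.9, -365.2, 20.6]
orientation: [2.677, 1.642, 0.001]
ft_force: [0.0, 0.1, 0.3]
width: 43.0
grasp_force: 0.0
```

Call:
jog_arm --commands '[[-1,[0,0,0],[0,0,0]],[-1,[0,0,0],[0,0,0]],[-1,[0,0,0],[0,0,0]],[-1,[0,0,0],[0,0,0]],[-1,[0,0,0],[0,0,0]],[-1,[0,0,0],[0,0,0]]]'

```text
t: 12.85
ee_pos: [523.5, -364.9, 20.0]
orientation: [-2.678, -1.643, 0.0]
ft_force: [-1.9, 0.7, 3.6]
width: 26.1
grasp_force: 29.9
```

```bash
python3 go.py
```

```text
t 12.85 at [ 523.5 -364.9   20. ] yaw 63.05 tilt 0.02 F [-1.9  0.7  3.6] w 26.1 g 29.9
```

```bash
python3 go.py 523.5 -364.9 80 63.05 3 528.2 -175.8 70 77.65 7
```

```text
t 12.85 at [ 523.5 -364.9   20. ] yaw 63.05 tilt 0.02 F [-1.9  0.7  3.6] w 26.1 g 29.9
3 rows shift [ 1.e-04  1.e-04 -2.e-01] turn 0.0
7 rows shift [ 0.2558 -0.0894  0.0143] turn -0.0463
```

Call:
jog_arm --commands '[[-1,[0,0,-0.05],[0,0,0]],[-1,[0,0,-0.2],[0,0,0]],[-1,[0,0,-0.25],[0,0,0]],[-1,[0,0,-0.1],[0,0,0]]]'

```text
t: 13.25
ee_pos: [524.7, -365.7, 81.9]
orientation: [2.676, 1.641, 0.002]
ft_force: [0.9, 0.6, -2.1]
width: 26.1
grasp_force: 29.9
```

Call:
jog_arm --commands '[[-1,[0.256,-0.089,0],[0,0,-0.0463]],[-1,[0.256,-0.089,0],[0,0,-0.0463]],[-1,[0.256,-0.089,0],[0,0,-0.0463]],[-1,[0.256,-0.089,0],[0,0,-0.0463]],[-1,[0.256,-0.089,0],[0,0,-0.0463]],[-1,[0.256,-0.089,0],[0,0,-0.0463]],[-1,[0.256,-0.089,0],[0,0,-0.0463]],[-1,[0,0,0],[0,0,0]],[-1,[0,0,0],[0,0,0]]]'

```text
t: 14.15
ee_pos: [528.8, -175.5, 79.9]
orientation: [2.447, 1.97, -0.0]
ft_force: [-0.8, -0.7, -2.6]
width: 25.8
grasp_force: 29.9
```

```bash
python3 go.py 528.2 -175.8 33.5 77.65 4; python3 - <<'E'
from h import *
from workcell import *
o=get_obs();e=o["ee_pos"];M=R.from_rotvec(o["orientation"]).as_matrix();th=np.arctan2(M[1,0],M[0,0])
d=get_image("side");np.savez("side4.npz",**d)
c=(230,110);im=cv2.resize(d["image"][c[1]:c[1]+100,c[0]:c[0]+130],None,fx=6,fy=6,interpolation=cv2.INTER_CUBIC)
f=np.array([[np.cos(th),-np.sin(th)],[np.sin(th),np.cos(th)]]);zb=e[2]-20
q=proj(d,[np.r_[e[:2]+f@[x+58,y],z+zb] for x,y,z in((-41,-12,26.4),(75,-12,9),(75,12,9),(-41,12,26.4),(-41,-12,26.4),(-41,12,26.4),(75,12,9),(75,12,0),(-41,12,0))])
cv2.polylines(im,[((q-c+.5)*6).round().astype(int)],False,(0,255,0),1)
cv2.imwrite("pics/s4.png",im)
E
```

```text
t 14.15 at [ 528.8 -175.5   79.9] yaw 77.69 tilt 0.01 F [-0.8 -0.7 -2.6] w 25.8 g 29.9
4 rows shift [-0.0011 -0.0013  0.1159] turn 0.0002
```

View pics/s4.png

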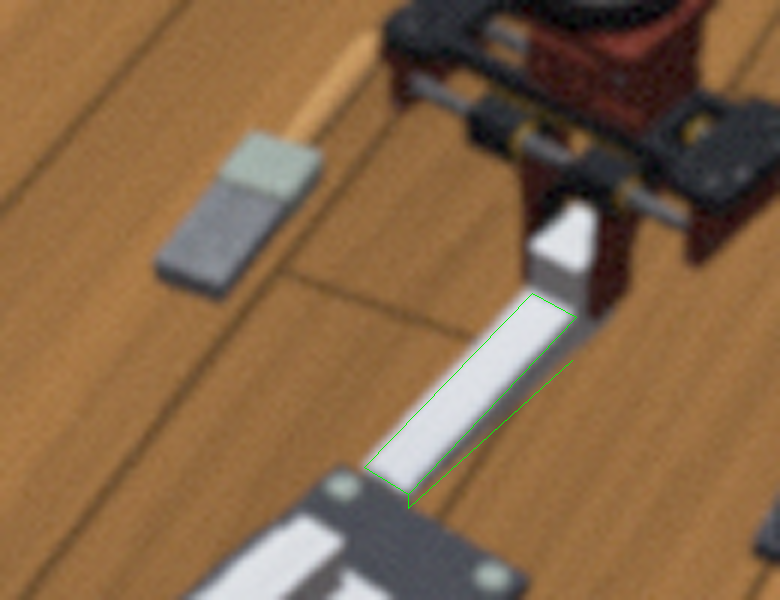

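The overlay matches the held wedge to less than a pixel, with its tip over the apron edge at (390,485). Lowering it onto the apron.

Call:
jog_arm --commands '[[-1,[0,0,0.15],[0,0,0]],[-1,[0,0,0.15],[0,0,0]],[-1,[0,0,0.1],[0,0,0]],[-1,[0,0,0.05],[0,0,0]],[-1,[0,0,0.015],[0,0,0]],[-1,[0,0,0],[0,0,0]],[-1,[0,0,0],[0,0,0]]]'

```text
t: 14.9
ee_pos: [529.0, -176.0, 33.8]
orientation: [2.447, 1.969, 0.001]
ft_force: [-0.3, -0.0, -2.5]
width: 26.2
grasp_force: 29.9
```

Call:
jog_arm --commands '[[-1,[0,0,0.007],[0,0,0]],[-1,[0,0,0],[0,0,0]]]'

```text
t: 15.1
ee_pos: [528.9, -175.9, 33.1]
orientation: [2.447, 1.969, 0.001]
ft_force: [-0.0, 0.0, -2.4]
width: 25.9
grasp_force: 29.9
```

```bash
python3 go.py 549.5 -78.1 32 77.65 10
```

```text
t 15.1 at [ 528.9 -175.9   33.1] yaw 77.64 tilt 0.04 F [-0.   0.  -2.4] w 25.9 g 29.9
10 rows shift [ 0.0999 -0.0008  0.0011] turn -0.0
```

Call:
jog_arm --commands '[[-1,[0.1,-0.001,0.001],[0,0,0]],[-1,[0.1,-0.001,0.001],[0,0,0]],[-1,[0.1,-0.001,0.001],[0,0,0]],[-1,[0.1,-0.001,0.001],[0,0,0]],[-1,[0.1,-0.001,0.001],[0,0,0]],[-1,[0.1,-0.001,0],[0,0,0]],[-1,[0.1,-0.001,0],[0,0,0]],[-1,[0.05,0,0],[0,0,0]],[-1,[0,0,0],[0,0,0]],[-1,[0,0,0],[0,0,0]]]'

```text
t: 16.1
ee_pos: [544.1, -102.4, 32.3]
orientation: [2.447, 1.97, -0.0]
ft_force: [0.2, 0.4, -1.8]
width: 25.7
grasp_force: 29.9
```

Call:
jog_arm --commands '[[-1,[0,0,0.005],[0,0,0]],[-1,[0,0,0.004],[0,0,0]],[-1,[0,0,0],[0,0,0]]]'

```text
t: 16.4
ee_pos: [544.1, -102.8, 31.9]
orientation: [2.448, 1.968, 0.0]
ft_force: [-1.6, 1.1, 3.8]
width: 25.8
grasp_force: 29.9
```

Call:
jog_arm --commands '[[-1,[0.04,0,-0.002],[0,0,0]],[-1,[0.04,0,0],[0,0,0]],[-1,[0.02,0,0],[0,0,0]],[-1,[0.02,0,0],[0,0,0]],[-1,[0.02,0,0],[0,0,0]],[-1,[0.02,0,0],[0,0,0]],[-1,[0.02,0,0],[0,0,0]],[-1,[0.02,0,0],[0,0,0]],[-1,[0,0,0],[0,0,0]]]'

```text
t: 17.3
ee_pos: [548.9, -82.8, 32.0]
orientation: [2.447, 1.969, 0.001]
ft_force: [0.0, -2.2, 5.7]
width: 25.7
grasp_force: 29.9
```

```bash
python3 go.py
```

```text
t 17.3 at [548.9 -82.8  32. ] yaw 77.65 tilt 0.06 F [ 0.  -2.2  5.7] w 25.7 g 29.9
```

Call:
jog_arm --commands '[[-1,[0.02,0,0],[0,0,0]],[-1,[0.02,0,0],[0,0,0]],[-1,[0.02,0,0],[0,0,0]],[-1,[0.02,0,0],[0,0,0]],[-1,[0.02,0,0],[0,0,0]],[-1,[0,0,0],[0,0,0]]]'

```text
t: 17.9
ee_pos: [550.9, -73.7, 32.0]
orientation: [2.446, 1.969, -0.0]
ft_force: [-0.1, -6.2, 4.7]
width: 26.0
grasp_force: 29.9
```

Call:
jog_arm --commands '[[-1,[0.02,0,0],[0,0,0]],[-1,[0.02,0,0],[0,0,0]],[-1,[0.02,0,0],[0,0,0]],[-1,[0.02,0,0],[0,0,0]],[-1,[0,0,0],[0,0,0]]]'

```text
t: 18.4
ee_pos: [552.6, -65.9, 32.0]
orientation: [2.446, 1.969, -0.0]
ft_force: [-0.4, -4.6, 5.7]
width: 25.7
grasp_force: 29.9
```

```bash
python3 go.py; cat > chk.py <<'E'
from h import *
from workcell import *
o=get_obs();e=o["ee_pos"];X=np.array([np.cos(np.deg2rad(77.65)),np.sin(np.deg2rad(77.65))])
print("tip",((e[:2]-[572.5,27.4])@X+133).round(1))
N=4;Z=[]
for i in range(N):
    d=get_image("side");Z.append(d["z_map"])
d0=np.load("side3.npz");d=dict(d);d["z_map"]=np.median(Z,0)
c=[]
for D in(d0,d):
    P=cloud(D);r=ROI["side"]["bol"];r=(r[0]-5,r[1]-10,r[2]+5,r[3]+5);m=sub(D,r,bright)
    k,lab,st,ce=cv2.connectedComponentsWithStats(m.astype(np.uint8));m=lab==1+st[1:,4].argmax()
    z=cv2.medianBlur(P[...,2].astype(np.float32),3);uv=contour(m);zz=cv2.dilate(z,np.ones((5,5)))[uv[:,1].round().astype(int),uv[:,0].round().astype(int)]
    t=cv2.erode((m&(z>60)).astype(np.uint8),np.ones((2,2)))>0;b=cv2.erode((m&(z<55)&(z>35)).astype(np.uint8),np.ones((3,3)))>0
    print(m.sum(),"ridge z",z[t].mean().round(2),"body z",z[b].mean().round(2),"body",fitrect(D,uv[zz<54],84,64,43,43))
    p=P[b];A=np.c_[p[:,:2]-p[:,:2].mean(0),np.ones(len(p))];s=np.linalg.lstsq(A,p[:,2],rcond=None)[0];print("  slopes",s.round(3),len(p))
cv2.imwrite("pics/end.png",cv2.resize(d["image"][140:260,210:350],(700,600),interpolation=cv2.INTER_CUBIC))
E
python3 chk.py
```

```text
t 18.4 at [552.6 -65.9  32. ] yaw 77.66 tilt 0.07 F [-0.4 -4.6  5.7] w 25.7 g 29.9
tip 37.6
498 ridge z 72.31 body z 42.4 body [570.96  29.01 -12.05  -0.95   1.22]
  slopes [-0.953  0.774 49.656] 135
603 ridge z 74.95 body z 43.17 body [584.11  10.6  -11.85  15.12   1.1 ]
  slopes [-0.066  0.086 43.13 ] 181
```

Call:
jog_arm --commands '[[-1,[0.015,0,0],[0,0,0]],[-1,[0.015,0,0],[0,0,0]],[-1,[0,0,0],[0,0,0]],[-1,[0,0,0],[0,0,0]],[-1,[0,0,0],[0,0,0]]]'

```text
t: 19.1
ee_pos: [553.2, -63.0, 32.0]
orientation: [2.446, 1.969, -0.0]
ft_force: [-1.2, -6.0, 6.2]
width: 25.6
grasp_force: 29.9
```

```bash
python3 go.py; python3 chk.py
```

```text
t 19.1 at [553.2 -63.   32. ] yaw 77.66 tilt 0.06 F [-1.2 -6.   6.2] w 25.6 g 29.9
tip 40.5
498 ridge z 72.31 body z 42.4 body [570.96  29.01 -12.05  -0.95   1.22]
  slopes [-0.953  0.774 49.656] 135
599 ridge z 75.37 body z 43.7 body [583.56  11.48 -11.81  14.33   1.04]
  slopes [-0.06   0.084 43.699] 181
```

View pics/end.png

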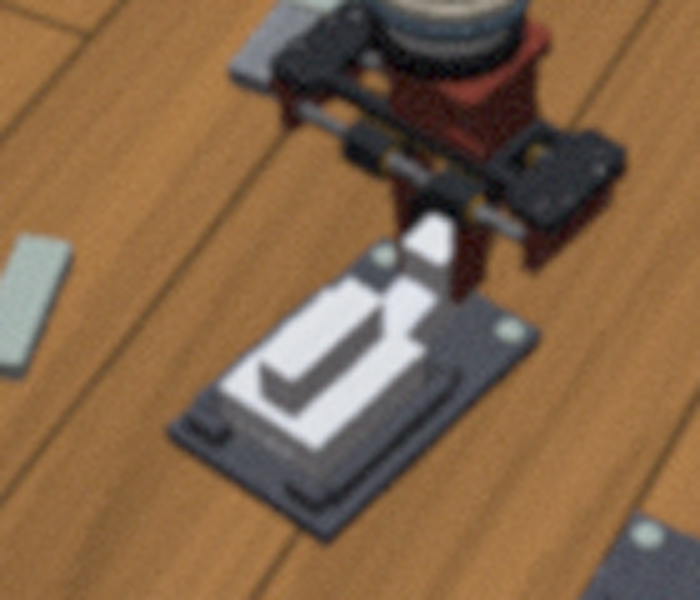

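The picture shows the block level in its pocket. The wedge is inside the tunnel and its lug is gripped at (428,245), clear of the block. The ridge top has risen from 72.3 to 75.4 mm, about 3.1 mm of lift.

```bash
python3 -c "from workcell import *;print(close_job())"
```

```text
the job is handed in; nothing more can be done
None
```

I handed the job in at about 19 s: the block was seated in its pocket and let go, then lifted level about 3 mm by the wedge (measured from the side camera), with the wedge still gripped; the hand-in returned no verdict.

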